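Lift the tray out of the toolbox by its folding handle

ROBOT

A 6-joint arm with a two-finger parallel gripper is mounted at the origin on the work surface. World frame = base frame: x ahead of the robot, y to its left, z up, the work surface at z = 0. Lengths are in m, angles in rad, forces in N, time in s.
With the tool pointing down it reaches from about 0.275 to 0.875 m from the base axis. Payload 12.5 kg.
Tool frame: the origin (TCP) lies at the very end of the fingers, on their centre line; the grasp point (between the pads) lies 19 mm behind it; x points along the fingers, y is the direction in which the jaws open and shut, and the axes are right-handed (so a half turn about x gives the same grasp; the last joint's range is limited). The gripper opens to 85 mm and grips with 20 to 120 N. Pads are 22 mm wide; open, the fingers measure 114 mm over their backs; the gripper's body (76 mm by 85 mm) begins 54 mm behind the grasp point. The pads swing forward as they close: fully open they stand 13 mm farther back than shut.
Start: joints at [1.223, 0.351, 1.652, -0, 1.139, -0.085], TCP at [0.143, 0.531, 0.206] pointing down, gripper open.
Joint ranges: [-2.75, 2.75], [-0.79, 2.1], [0.01, 2.65], [-1.57, 4.71], [0.07, 3.14], [-2.87, 2.87]. Speed limits (rad/s): [2.22, 2.22, 2.79, 3.14, 3.14, 3.14].

INTERFACE

Orientations are given as a 3x3 rotation matrix whose columns are the frame's x, y, z axes.
In Python, from bench import manip gives the robot as it stands. Calls block until the motion is done:
- manip.move_ptp(position, orientation): joint-space move of the TCP to a pose.
- manip.move_l(position, attitude=None, max_speed=0.15): straight line of the TCP; attitude=None keeps the orientation; max_speed is the mean speed in m/s.
- manip.move_j(angles): joint-space move.
- manip.set_gripper(opening, effort=None): opening from 0.0 (shut) to 1.0 (fully open); effort is the grip in N (None keeps the last); returns when the fingers have stopped.
- manip.dwell(seconds).
- manip.inverse_kinematics(position, orientation): joint angles nearest the present ones, or None.
- manip.grab_frame(name): name is "scene" or "side" or "wrist"; returns (picture, depth): 420x560x3 uint8, red, green, blue; 420x560 float32, m along the optical axis (not along the pixel's ray), 0 where there is no reading.
- manip.get_calibration(name): a dict with "camera_matrix" (3x3 intrinsics, pixels), "R" (3x3) and "t" (3): a world point X has camera coordinates R X + t. Camera axes: x right, y down, z forward; pixel columns grow to the right and rows downward; lengths in m; the calibration is good to about 2 mm. The wrist camera is an equidistant fisheye: a pixel r from the principal point sees the ray r / f radians off the axis. A picture is of the moment at which its call begins: read the wrist's pose just before it. get_calibration takes no time and is no camera call; for the wrist camera it gives the pose at the moment of the call.
A pose or a line that the arm cannot do raises manip.Unreachable and nothing moves.
- manip.sign_off(): hands the job in, once; it reports no verdict.
Trained networks look in the newest picture that a camera, given by its name, has taken for a name from the list of things; names that differ only in an ending like _2 or _b are one class to them, and where a whole thing is asked for, a point or a joint stands for the part that bears it (a point fixed in the world has none). Each returns a list of dicts, best first, with "confidence" (0 to 1); they miss things now and then, are a little off and sometimes report something else, mostly with a low value. They report only what shows in the picture. A call takes as long as a camera call. They do not tell look-alikes from the thing itself.
- manip.look_for(camera, name): "at" ([x, y, z] in m, in world coordinates, good to about 4 mm: the middle of the surface that is visible of it).
Readings, each from a call of its own:
- manip.current_time(): time.
- manip.current_qpos(): joint angles.
- manip.current_joint_vel(): joint speeds.
- manip.current_joint_torque(): joint torques, N m.
- manip.current_ee_pos(): TCP position.
- manip.current_tcp_rot(): TCP orientation.
- manip.current_force(): force on the tool from outside, world axes, zero at the start.
- manip.current_ft_torque(): the same for the moment, N m.
- manip.current_grip_width(): opening from 0.0 (shut) to 1.0 (fully open).
Only numpy, scipy, OpenCV 4.12 (cv2) and the standard library are available. Lean on these libraries where they do the work, as an engineer would, in place of code of your own. Each camera call takes 0.05 s, during which the arm holds its last target.

TASK

The loaded tray must come out of the open toolbox so that I can take the box away from under it. With the tray still sitting in the box, swing its folding carry handle up until it clicks upright; then lift the tray straight up by the handle, level and without spilling or disturbing anything, until there are at least 4 cm of clear air between its underside and the rim of the box. Finish while still holding it there by the handle, steady and level above the box: do not put it down or let go.

Things in the scene. Friction and masses are not known exactly. Their poses are not given: they have to be found in the camera images.
- toolbox: Open black plastic toolbox without its lid, 4 kg, standing free on the bench: 330 mm long (its own y), 185 mm wide (x), 100 mm high, walls 4 mm. Origin at the centre of its underside, so its rim is 100 mm above the origin. The tray sits in its mouth on end ledges 53 mm above the origin, with 6 mm of play at the sides and 7 mm at the ends.
- tray: Grey plastic tray in the toolbox, 308 mm long (its own y), 165 wide (x), 45 deep, walls 3; origin at the centre of its underside; seated, its rim is 2 mm below the box's. With handle and contents 0.5 to 0.7 kg, balanced within 20 mm of the middle. An ear 66 mm wide and 79 high amid each short end carries the handle's pivots. Three loose small things lie in it, none above its rim.
- tray_handle (a joint): Angle (rad) of the tray's folding handle, a steel bail with black grip: two side arms and a cross bar along the tray's y. 0 = folded level over its +x long side, 1.57 = upright over its middle, at its stop. Stiff pivots (1 N at the bar) hold it where left. From about 1.0 a sprung button resists with some 4 N more; let go before 1.3 it drops back to 1.0, past that it snaps on to 1.57 and stays.
- handle_hinge (a point): Point on the handle's hinge axis mid-way between its pivots: 65 mm above the tray's underside, over the tray's centre. The axis runs along the tray's y. Axes as the tray's.
- handle_grip (a point): Centre of the handle's grip, the thicker middle of its cross bar: a round bar 20 mm in diameter and 116 mm long, beyond it 13 mm thick. It moves on a circle of radius 85 mm about handle_hinge: at angle q it lies 85 cos q mm from it along the tray's +x and 85 sin q mm above it. Its y axis runs along the bar.
- small_driver: Small screwdriver with black handle lying lengthwise in the tray's long compartment (the -x half), 150 mm long, handle 26 mm thick; origin at the underside of its middle. Stays in the tray.
- tape_roll: Roll of black tape lying flat in the tray's +x, -y compartment, 60 mm across, 19 mm high; origin at the centre of its underside. Stays in the tray.
- screw_tin: Round flat aluminium tin in the tray's +x, +y compartment, 52 mm across, 24 mm high; origin at the centre of its underside. Stays in the tray.
- screwdriver: Large screwdriver lying on the bench, 235 mm long, handle 26 mm thick; origin under its middle. Bystander.
- pliers: Pliers with red handles lying on the bench, 180 mm long, 20 mm high; origin under the pivot. Bystander.
- bowl: White plastic bowl with pulled keycaps, 170 mm across, 60 mm high; origin at the centre of its underside. Bystander.
- shell: Beige top shell of a keyboard, a flat frame 420 x 162 mm, 17 mm high; origin under its centre. Bystander.
- meter: Yellow hand multimeter lying on its back, 150 x 75 mm, 44 mm high; origin under its centre. Bystander.
Things that resemble listed ones, but are neither listed nor needed, are in the scene too. Of the things shaped like the screw_tin, the aluminium one is meant.

How it is judged:
On the way, in this order (a step that is already met when the one before it is completed fails the run):
1. the handle is clicked upright in its detent while the tray still sits in the box (value of joint tray_handle above 1.5 rad and z of tray in the frame of toolbox below 0.063 m and angle between tray's own z axis and vertical below 0.06 rad), for 0.3 s.
2. the tray hangs clear above the box, level, held by the handle (z of tray in the frame of toolbox above 0.135 m and angle between tray's own z axis and vertical below 0.1 rad and distance between the grasp point and handle_grip below 0.05 m), for 0.2 s.
At the end, for the whole second after the job is handed in: Held by the grip of the upright handle (over 1.5 rad; grasp within 50 mm of its centre), the tray hangs at rest, underside 35 mm or more over the box rim, within 60 mm of straight above it, level to 5.7 degrees, touching only fingers and its three contents; the box stands on the bench (all of step 2 and horizontal distance between tray and toolbox below 0.06 m and value of joint tray_handle above 1.5 rad and linear speed of tray below 0.02 m/s and angular speed of tray below 0.15 rad/s and contact force between the fingers and tray above 2 N and contact force between tray and toolbox below 0.1 N and angle between toolbox's own z axis and vertical below 0.05 rad and height (world z) of toolbox below 0.01 m and horizontal distance between small_driver and tray below 0.11 m and z of small_driver in the frame of tray between -0.005 and 0.03 m and horizontal distance between each of tape_roll, screw_tin and tray below 0.16 m and z of tape_roll in the frame of tray between -0.005 and 0.03 m and z of screw_tin in the frame of tray between -0.005 and 0.03 m); the arm keeps its last pose, push and grip.
It fails at once if the tray is tipped (20 degrees) (angle between tray's own z axis and vertical above 0.35 rad).
It fails at once if the toolbox is shoved or tipped (40 mm) (distance of toolbox from where it was at the start of the episode above 0.04 m or angle between toolbox's own z axis and vertical above 0.15 rad).
It fails at once if a bystander on the bench is disturbed (30 mm) (distance of any of screwdriver, pliers, bowl, shell, meter from where it was at the start of the episode above 0.03 m).
It also fails if it takes over 42 s, if anything falls off the work surface, if the arm or the gripper's body presses on something with over 40 N, if the wrist force passes 120 N, or if a joint passes its speed limit or range.

## Working session

There is one attempt and no reset: what is moved stays moved. The work goes in short steps, each a Python script; the robot and the scene stay as the last script left them, time stands still between calls to the robot, and variables do not carry over. Pictures are saved under pics/ and viewed, and the job is handed in when it is done.

```bash
mkdir -p pics; ls
python3 - <<'E'
from bench import manip
import cv2,numpy as np
for n in ["scene","side","wrist"]:
    p,d=manip.grab_frame(n); cv2.imwrite(f"pics/{n}0.png",p[:,:,::-1]); np.save(f"pics/{n}0.npy",d)
    c=manip.get_calibration(n); print(n,c)
    for k in ["toolbox","tray","handle_grip","tape_roll","screw_tin","small_driver"]:
        try: print(k,[(np.round(r["at"],3).tolist(),round(r["confidence"],2)) for r in manip.look_for(n,k)])
        except Exception as e: print(k,e)
print(manip.current_time())
E
```

```text
pics
scene {'camera_matrix': array([[410.24648428,   0.        , 290.11817135],
       [  0.        , 410.24648428, 208.37147066],
       [  0.        ,   0.        ,   1.        ]]), 'R': array([[-0.55961922,  0.82874273,  0.0034373 ],
       [ 0.70285395,  0.47680063, -0.52788017],
       [-0.43911576, -0.29299597, -0.8493119 ]]), 't': array([ 0.39616056, -0.3155997 ,  1.35099029])}
toolbox [([0.663, -0.005, 0.089], 0.85)]
tray [([0.567, -0.035, 0.069], 0.86)]
handle_grip [([0.651, -0.023, 0.152], 0.88)]
tape_roll [([0.601, -0.092, 0.075], 0.75), ([0.535, -0.024, 0.075], 0.44)]
screw_tin [([0.665, 0.211, 0.026], 0.93), ([0.743, 0.079, 0.025], 0.92), ([0.398, 0.035, 0.024], 0.69), ([0.608, 0.054, 0.082], 0.63)]
small_driver [([0.536, -0.026, 0.075], 0.69)]
side {'camera_matrix': array([[409.60603405,   0.        , 280.50565128],
       [  0.        , 409.60603405, 209.20451268],
       [  0.        ,   0.        ,   1.        ]]), 'R': array([[ 0.98593829, -0.16656282,  0.01351012],
       [-0.10324589, -0.67072055, -0.73448909],
       [ 0.13140009,  0.72276605, -0.678486  ]]), 't'
[... 252 characters left out ...]
6, 0.22, 0.016], 0.56)]
screw_tin [([0.737, 0.062, 0.023], 0.82), ([0.611, 0.038, 0.079], 0.52)]
small_driver [([0.529, -0.044, 0.078], 0.79), ([0.483, 0.352, 0.02], 0.61)]
wrist {'camera_matrix': array([[325.1922621 ,   0.        , 275.40463052],
       [  0.        , 325.1922621 , 210.5633479 ],
       [  0.        ,   0.        ,   1.        ]]), 'R': array([[ 2.61184557e-01,  9.65288875e-01, -1.18691632e-04],
       [ 9.19454078e-01, -2.48745291e-01,  3.04515973e-01],
       [ 2.93916357e-01, -7.96440009e-02, -9.52507222e-01]]), 't': array([-0.55001135, -0.03846577,  0.38003933])}
toolbox [([0.476, 0.122, 0.022], 0.6)]
tray []
handle_grip []
tape_roll []
screw_tin []
small_driver []
1.05
```

View pics/scene0.png

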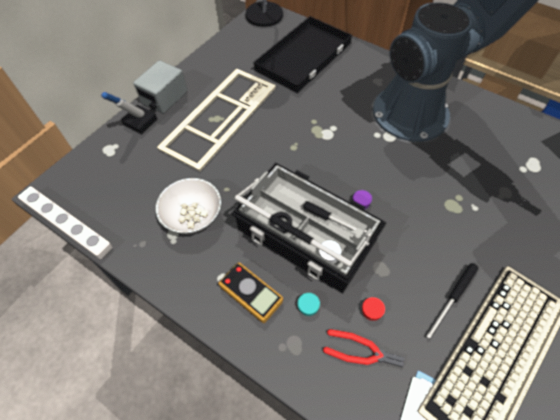

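View pics/side0.png

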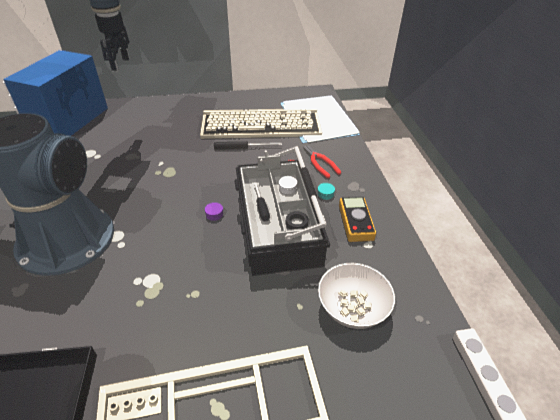

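Run:
```python
import cv2,numpy as np
a=cv2.imread("pics/scene0.png")[155:295,215:400]; b=cv2.imread("pics/side0.png")[135:285,215:365]
cv2.imwrite("pics/cs.png",cv2.resize(a,None,fx=4.2,fy=4.2,interpolation=cv2.INTER_CUBIC))
cv2.imwrite("pics/cd.png",cv2.resize(b,None,fx=4,fy=4,interpolation=cv2.INTER_CUBIC))
```

```text
(no output)
```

View pics/cs.png

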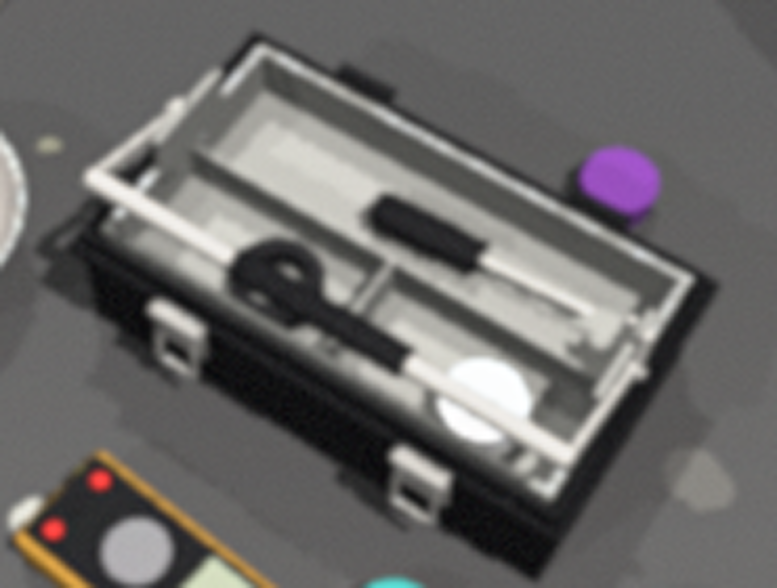

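View pics/cd.png

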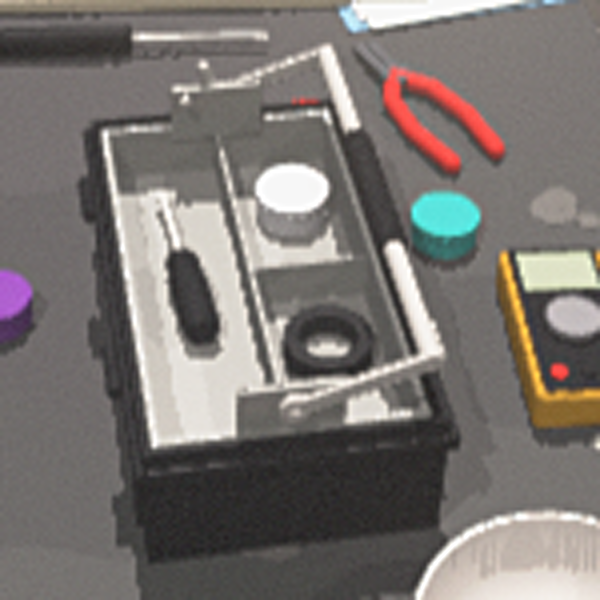

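```bash
cat > h.py <<'E'
import numpy as np,cv2
from bench import manip
def cloud(p,d,c):
    K=c["camera_matrix"];v,u=np.nonzero(d>0);z=d[v,u]
    X=np.c_[(u-K[0,2])/K[0,0]*z,(v-K[1,2])/K[1,1]*z,z]
    return (X-c["t"])@c["R"], p[v,u]
E
python3 - <<'E'
from h import *
P=[];C=[]
for n in ["scene","side"]:
    p=cv2.imread(f"pics/{n}0.png")[:,:,::-1];d=np.load(f"pics/{n}0.npy")
    X,c=cloud(p,d,manip.get_calibration(n))
    m=(abs(X[:,0]-.58)<.17)&(abs(X[:,1]+.02)<.24)&(X[:,2]>.03)
    X=X[m];c=c[m].astype(int)
    np.savez(f"pics/{n}c.npz",X=X,c=c)
    print(n,len(X))
    h,e=np.histogram(X[:,2],bins=np.arange(.03,.18,.004));print([(round(a,3),b) for a,b in zip(e,h)])
    im=np.zeros((580,420,3),np.uint8)
    # top-down: x right, y up, 1mm/px.. scale 1.2
    o=np.argsort(X[:,2])
    for x,cc in zip(X[o],c[o]):
        u=int((x[0]-.41)*1200);v=int((.22-x[1])*1200)
        hue=int(np.clip((x[2]-.04)/.12,0,1)*255)
        if 0<=u<418 and 0<=v<578: im[v:v+2,u:u+2]=cv2.applyColorMap(np.uint8([[hue]]),cv2.COLORMAP_JET)[0,0]
    cv2.imwrite(f"pics/{n}_top.png",im)
    # rim
    b=X[(X[:,2]>.09)&(X[:,2]<.106)]
    r=cv2.minAreaRect((b[:,:2]*1000).astype(np.float32));print("rect",r)
    # handle points
    hh=X[(X[:,2]>.125)];ch=c[(X[:,2]>.125)]
    dark=(ch.sum(1)<200)
    g=hh[dark&(hh[:,0]>.6)];print("dark",len(g),g.mean(0),np.percentile(g,[2,98],axis=0))
    w=hh[(~dark)&(hh[:,0]>.61)]; print("light",len(w),np.percentile(w,[2,98],axis=0))
    q=hh[hh[:,0]>.6]; f=np.polyfit(q[:,1],q[:,0],1);print("fit x(y)",f)
a=cv2.imread("pics/scene_top.png");b=cv2.imread("pics/side_top.png");cv2.imwrite("pics/top.png",np.hstack([a[:,:400],b[:,:400]]))
E
```

```text
scene 10429
[(np.float64(0.03), np.int64(65)), (np.float64(0.034), np.int64(69)), (np.float64(0.038), np.int64(66)), (np.float64(0.042), np.int64(67)), (np.float64(0.046), np.int64(94)), (np.float64(0.05), np.int64(856)), (np.float64(0.054), np.int64(2229)), (np.float64(0.058), np.int64(434)), (np.float64(0.062), np.int64(284)), (np.float64(0.066), np.int64(292)), (np.float64(0.07), np.int64(381)), (np.float64(0.074), np.int64(422)), (np.float64(0.078), np.int64(544)), (np.float64(0.082), np.int64(441)), (np.float64(0.086), np.int64(850)), (np.float64(0.09), np.int64(515)), (np.float64(0.094), np.int64(850)), (np.float64(0.098), np.int64(631)), (np.float64(0.102), np.int64(39)), (np.float64(0.106), np.int64(20)), (np.float64(0.11), np.int64(16)), (np.float64(0.114), np.int64(20)), (np.float64(0.118), np.int64(25)), (np.float64(0.122), np.int64(43)), (np.float64(0.126), np.int64(82)), (np.float64(0.13), np.int64(104)), (np.float64(0.134), np.int64(33)), (np.float64(0.138), np.int64(35)), (np.float64(0.142), np.int64(126)), (np.float64(0.146), np.int64(336)), (np.float64(0.15), np.int6
[... 1540 characters left out ...]
(np.float64(0.138), np.int64(51)), (np.float64(0.142), np.int64(71)), (np.float64(0.146), np.int64(220)), (np.float64(0.15), np.int64(210)), (np.float64(0.154), np.int64(39)), (np.float64(0.158), np.int64(0)), (np.float64(0.162), np.int64(0)), (np.float64(0.166), np.int64(0)), (np.float64(0.17), np.int64(0)), (np.float64(0.174), np.int64(0))]
rect ((566.9818115234375, -40.26148986816406), (203.4550018310547, 341.9794616699219), 0.27212581038475037)
dark 124 [ 0.64757225 -0.04951372  0.15030524] [[ 0.64093965 -0.09502619  0.14363837]
 [ 0.65880135  0.01338857  0.15502691]]
light 521 [[ 0.61261198 -0.19885671  0.12958689]
 [ 0.65823343  0.11895169  0.15479688]]
fit x(y) [0.00325728 0.64313043]
```

View pics/top.png

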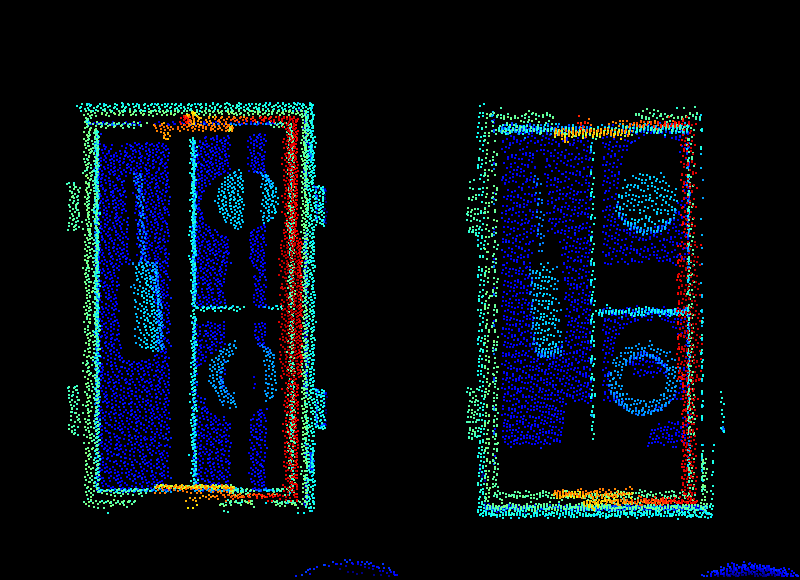

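The targets are clear. The only tray handle is the bail, with its black grip at scene px (~285,225) and side px (~308,182). The aluminium tin is the one in the tray; the purple, teal and red tins on the bench are look-alikes. The box is at about (0.573, -0.038) with yaw near 0. The grip is at about (0.650, -0.039, 0.144), so q is roughly 0.31.

My plan is to grasp the bar with the tool tilted, turn the tool along with the handle's arc, then tighten the grip and lift. I'll check IK for that path first.

```bash
cat >> h.py <<'E'
def rot(t,s=1):
    x=np.array([-np.sin(t),0,-np.cos(t)]);y=s*np.array([np.cos(t),0,-np.sin(t)])
    return np.c_[x,y,np.cross(x,y)]
H=np.array([.570,-.039,.118]); S=1
def bar(q,r=.085): return H+r*np.array([np.cos(q),0,np.sin(q)])
def tcp(g,t): return g+.019*rot(t)[:,0]
E
python3 - <<'E'
from h import *
q0=.31
for s in (1,-1):
  for t0 in (.5,.7,.85):
    for q in (q0,.7,1.1,1.57):
        t=t0-(q-q0);R=rot(t,s)
        j=manip.inverse_kinematics(bar(q)+.019*R[:,0],R)
        j2=manip.inverse_kinematics(bar(q)+.019*R[:,0]+[0,0,.11],R)
        print(s,t0,q,None if j is None else np.round(j,2),j2 is not None)
    R=rot(t0,s);j=manip.inverse_kinematics(bar(q0)-.13*R[:,0],R);print("pre",None if j is None else np.round(j,2))
print(manip.current_tcp_rot().round(2), manip.current_force(),manip.current_grip_width(),manip.current_time())
E
```

```text
1 0.5 0.31 [-0.11  0.89  1.01 -0.05  1.73 -0.1 ] True
1 0.5 0.7 [-0.13  0.61  1.37 -0.01  1.26 -0.12] True
1 0.5 1.1 [-0.16  0.37  1.74  0.07  0.75 -0.2 ] True
1 0.5 1.57 [-0.22  0.21  2.14  1.29  0.16 -1.45] True
pre [-0.1   1.01  0.48 -0.06  2.15 -0.12]
1 0.7 0.31 [-0.1   1.02  0.83 -0.07  1.98 -0.11] True
1 0.7 0.7 [-0.12  0.72  1.21 -0.04  1.52 -0.11] True
1 0.7 1.1 [-0.15  0.45  1.59  0.02  1.01 -0.15] True
1 0.7 1.57 [-0.2   0.22  2.02  0.3   0.37 -0.45] True
pre None
1 0.85 0.31 [-0.1   1.12  0.69 -0.09  2.17 -0.12] True
1 0.85 0.7 [-0.11  0.81  1.09 -0.05  1.7  -0.11] True
1 0.85 1.1 [-0.14  0.52  1.48 -0.01  1.21 -0.13] True
1 0.85 1.57 [-0.18  0.25  1.91  0.13  0.58 -0.28] True
pre None
-1 0.5 0.31 None False
-1 0.5 0.7 None False
-1 0.5 1.1 None False
-1 0.5 1.57 [-0.22  0.21  2.14  1.29  0.16  1.7 ] True
pre None
-1 0.7 0.31 None False
-1 0.7 0.7 None False
-1 0.7 1.1 None False
-1 0.7 1.57 [-0.2   0.22  2.02  0.3   0.37  2.69] True
pre None
-1 0.85 0.31 None False
-1 0.85 0.7 None False
-1 0.85 1.1 None False
-1 0.85 1.57 [-0.18  0.25  1.91  0.13  0.58  2.86] False
pre None
[[ 0.    0.26  0.97]
 [-0.    0.97 -0.26]
 [-1.   -0.    0.  ]] [-0.21774836  0.62080728  0.56360708] 1.0010062710786485 1.05
```

Run:
```python
from h import *
q0=.31;t0=.7;R=rot(t0);g=bar(q0)
for b in (.11,.09,.075,.06):
    p=tcp(g,t0)-b*R[:,0]
    if manip.inverse_kinematics(p,R) is not None: break
print(b,p,manip.inverse_kinematics(p+[0,0,.05],R))
up=p+[0,0,.05]
try: manip.move_ptp(up,R)
except manip.Unreachable: manip.move_ptp(p,R)
manip.set_gripper(.6,20)
try: manip.move_l(p,R)
except Exception as e: print(e)
print(manip.current_time(),manip.current_ee_pos(),manip.current_force())
for n in ("side","wrist"):
    im,d=manip.grab_frame(n); cv2.imwrite(f"pics/{n}1.png",im[:,:,::-1])
    print([(np.round(r["at"],3),r["confidence"]) for r in manip.look_for(n,"handle_grip")])
a=cv2.imread("pics/side1.png")[90:300,180:400];b=cv2.imread("pics/wrist1.png")
cv2.imwrite("pics/m1.png",np.hstack([cv2.resize(a,(440,420)),b[:, 100:460]]))
```

```text
0.11 [ 0.70957216 -0.039       0.21353062] [-0.09532881  1.25010875  0.06112404 -0.10630935  2.52545092 -0.15987292]
4.8667 [ 0.70961021 -0.03901096  0.21439165] [-0.10291835  0.23777316  0.72638701]
[(array([ 0.648, -0.09 ,  0.147]), 0.75), (array([ 0.312, -0.466,  0.014]), 0.55), (array([ 0.573, -0.037,  0.07 ]), 0.33)]
[(array([ 0.648, -0.011,  0.149]), 0.96), (array([ 0.623, -0.082,  0.074]), 0.17)]
```

View pics/m1.png

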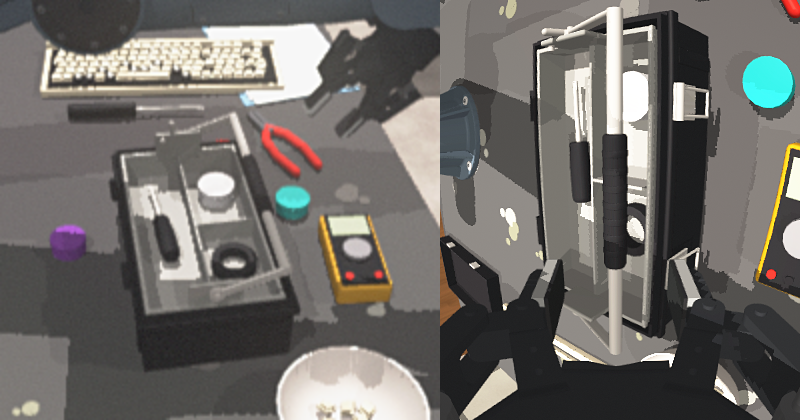

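The wrist view shows the bar (col ~615) midway between the fingers (cols ~550 and ~680). I'll measure the bar from the wrist depth before closing.

Run:
```python
from h import *
c=manip.get_calibration("wrist");p,d=manip.grab_frame("wrist")
K=c["camera_matrix"];v,u=np.nonzero(d>0);z=d[v,u]
a=(u-K[0,2])/K[0,0];b=(v-K[1,2])/K[1,1];th=np.hypot(a,b);s=np.where(th>1e-6,np.tan(th)/th,1)
X=(np.c_[a*s*z,b*s*z,z]-c["t"])@c["R"];col=p[v,u].astype(int)
m=(X[:,2]>.135)&(X[:,2]<.165)&(X[:,0]>.6)&(X[:,0]<.69)&(abs(X[:,1]+.04)<.15)&(th<1.2)
dk=m&(col.sum(1)<220); G=X[dk]; print(len(G),np.percentile(G,[2,50,98],axis=0))
W=X[m&~dk]
for y in (-.15,-.12,-.08,-.06,-.04,-.02,0,.03,.06,.09):
    k=m&(abs(X[:,1]-y)<.006); q=X[k]; 
    if len(q): print(y,len(q),np.percentile(q[:,0],[5,95]).round(4),np.percentile(q[:,2],98).round(4))
# circle fit of grip cross-section
from scipy.optimize import least_squares
q=G[(abs(G[:,1]+.03)<.03)]
r=least_squares(lambda w:np.hypot(q[:,0]-w[0],q[:,2]-w[1])-.010,[.65,.144],loss="soft_l1",f_scale=.002);print("circle",r.x,r.cost)
# box rim/tray rim
m=(X[:,2]>.09)&(X[:,2]<.105)&(abs(X[:,0]-.57)<.13)&(abs(X[:,1]+.04)<.2)
q=X[m];print(np.percentile(q,[1,99],axis=0))
print(manip.current_time())
```

```text
3204 [[ 0.64410877 -0.09013636  0.14181662]
 [ 0.6566619  -0.03139492  0.15251832]
 [ 0.66075969  0.01846394  0.15558627]]
-0.15 135 [0.6462 0.6573] 0.1521
-0.12 152 [0.6473 0.657 ] 0.152
-0.08 296 [0.6465 0.6605] 0.1556
-0.06 331 [0.6458 0.6604] 0.1555
-0.04 343 [0.646  0.6605] 0.1555
-0.02 370 [0.646  0.6605] 0.1556
0 385 [0.6458 0.6604] 0.1556
0.03 255 [0.6465 0.6571] 0.1523
0.06 273 [0.6474 0.6573] 0.1521
0.09 242 [0.6478 0.6567] 0.1522
circle [0.65026672 0.14497778] 0.00027490496872648084
[[ 0.47153521 -0.19860095  0.0900499 ]
 [ 0.67127905  0.12728797  0.10240878]]
5.1167
```

```bash
sed -i 's/^H=.*/H=np.array([.5697,-.037,.118]); S=1/' h.py
python3 - <<'E'
from h import *
q0=.323;t0=.7;R=rot(t0);g=bar(q0)
manip.move_l(tcp(g,t0),R,max_speed=.12)
f0=manip.current_force();print("pre",f0,manip.current_time())
manip.set_gripper(0,40)
print(manip.current_grip_width(),manip.current_force(),manip.current_ee_pos()-tcp(g,t0),manip.current_time())
for n in ("side","scene"):
    im,d=manip.grab_frame(n); cv2.imwrite(f"pics/{n}2.png",im[:,:,::-1])
a=cv2.imread("pics/side2.png")[90:300,180:400];b=cv2.imread("pics/scene2.png")[130:340,190:380]
cv2.imwrite("pics/m2.png",np.hstack([cv2.resize(a,(420,420)),cv2.resize(b,(380,420))]))
E
```

```text
pre [-0.60119978 -0.73011805  0.12532182] 6.1833
0.001383582846930679 [4.62317511 0.29918256 2.60518481] [ 3.82203647e-04 -6.27826585e-06  2.23375964e-04] 6.725
```

View pics/m2.png

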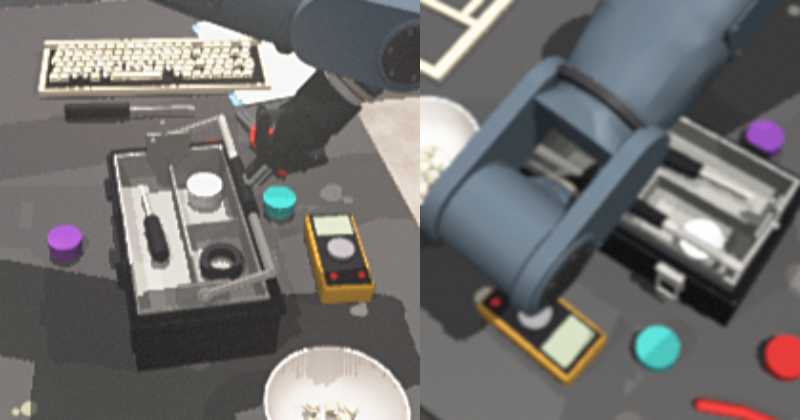

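Grip width is about 0, so the fingers shut without the bar. I need to look closer.

```bash
cat >> h.py <<'E'
def wcloud():
    c=manip.get_calibration("wrist");p,d=manip.grab_frame("wrist")
    K=c["camera_matrix"];v,u=np.nonzero(d>0);z=d[v,u]
    a=(u-K[0,2])/K[0,0];b=(v-K[1,2])/K[1,1];th=np.hypot(a,b);s=np.where(th>1e-6,np.tan(th)/th,1)
    return (np.c_[a*s*z,b*s*z,z]-c["t"])@c["R"],p[v,u].astype(int),p
E
python3 - <<'E'
from h import *
X,c,p=wcloud()
cv2.imwrite("pics/wrist3.png",p[:,:,::-1])
for y in (-.15,-.12,.03,.06,.09):
    k=(abs(X[:,1]-y)<.006)&(X[:,2]>.11)&(X[:,0]>.61)&(X[:,0]<.7);q=X[k]
    if len(q): print(y,len(q),np.percentile(q[:,0],[5,95]).round(4),np.percentile(q[:,2],[5,98]).round(4))
a=cv2.imread("pics/side2.png")[130:230,270:370]
cv2.imwrite("pics/m3.png",np.hstack([cv2.resize(a,(420,420),interpolation=cv2.INTER_CUBIC),cv2.imread("pics/wrist3.png")[:,100:460]]))
E
```

```text
0.03 743 [0.6458 0.655 ] [0.1406 0.1487]
0.06 731 [0.6457 0.6549] [0.1404 0.1488]
0.09 530 [0.6457 0.655 ] [0.1404 0.1488]
```

View pics/m3.png

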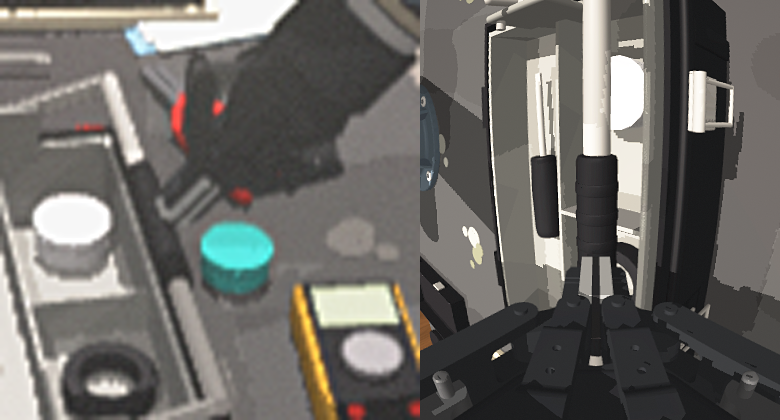

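The shut fingertips sit against the outer side of the grip. Opened pads stand farther back, so I didn't go deep enough and the bar squeezed out, dropping about 3 mm. I'll back off, re-measure and go about 11 mm deeper.

```bash
cat >> h.py <<'E'
from scipy.optimize import least_squares
def barfit():
    X,c,p=wcloud()
    k=(X[:,2]>.12)&(X[:,2]<.215)&(abs(X[:,0]-.62)<.09)&(X[:,1]>.03)&(X[:,1]<.1)&(X[:,2]>.13)
    q=X[k]; # thin part, r=6.5mm
    k=q[:,2]>np.percentile(q[:,2],98)-.015;q=q[k]
    r=least_squares(lambda w:np.hypot(q[:,0]-w[0],q[:,2]-w[1])-.0065,[np.median(q[:,0]),np.median(q[:,2])-.005],loss="soft_l1",f_scale=.001)
    return r.x,len(q),p
E
python3 - <<'E'
from h import *
t0=.7;R=rot(t0)
manip.move_l(manip.current_ee_pos()-.06*R[:,0],R,max_speed=.2)
manip.set_gripper(.45,40)
w,n,p=barfit();print(w,n,manip.current_force())
cv2.imwrite("pics/w4.png",p[:,:,::-1])
if n>200 and abs(w[0]-.651)<.006 and abs(w[1]-.142)<.005:
    g=np.array([w[0],H[1],w[1]]);np.save("g.npy",g)
    manip.move_l(g+.031*R[:,0],R,max_speed=.1)
    print(manip.current_force(),manip.current_ee_pos(),manip.current_time())
    manip.set_gripper(0,40)
    print(manip.current_grip_width(),manip.current_force(),manip.current_time())
E
```

```text
[0.64816273 0.14165832] 2164 [ 1.00018388 -1.17825001  0.17541361]
[ 0.01930567 -0.10602078  0.6826891 ] [ 0.62866875 -0.03702862  0.11848109] 8.7333
0.21682666117719485 [ 3.84396354 -0.44418588  1.52676719] 9.0333
```

Gripped: opening 0.217, about 18 mm. Next I'll rotate rigidly about the re-estimated hinge, in small steps with force checks.

```bash
cat >> h.py <<'E'
import json,os
def arcstep(st,q,off=(0,0,0),v=.08):
    dq=q-st["q0"];H=np.array(st["H"]);a=dq
    M=np.array([[np.cos(a),0,-np.sin(a)],[0,1,0],[np.sin(a),0,np.cos(a)]])
    p=H+M@(np.array(st["p0"])-H)+np.array(off)
    manip.move_l(p,M@rot(st["t0"]),max_speed=v)
E
python3 - <<'E'
from h import *
p0=manip.current_ee_pos()
st=dict(q0=.2826,t0=.7,H=[.5666,p0[1],.118],p0=p0.tolist());json.dump(st,open("st.json","w"))
for q in np.arange(.36,.91,.09):
    arcstep(st,q); f=manip.current_force();print(round(q,2),f.round(1),round(manip.current_grip_width(),3))
    if np.linalg.norm(f)>25: break
print(manip.current_time())
im,d=manip.grab_frame("side");cv2.imwrite("pics/s5.png",cv2.resize(im[90:300,180:400,::-1],(600,572)))
E
```

```text
0.36 [-0.5 -1.3 -6.3] 0.217
0.45 [ 4.8 -0.1 -2.3] 0.217
0.54 [ 5.7 -0.1 -3.4] 0.212
0.63 [ 3.1 -0.7 -4. ] 0.216
0.72 [ 3.9 -1.1 -3.7] 0.213
0.81 [ 2.4 -0.7 -6.1] 0.213
0.9 [ 1.   0.1 -5.1] 0.213
10.7833
```

View pics/s5.png

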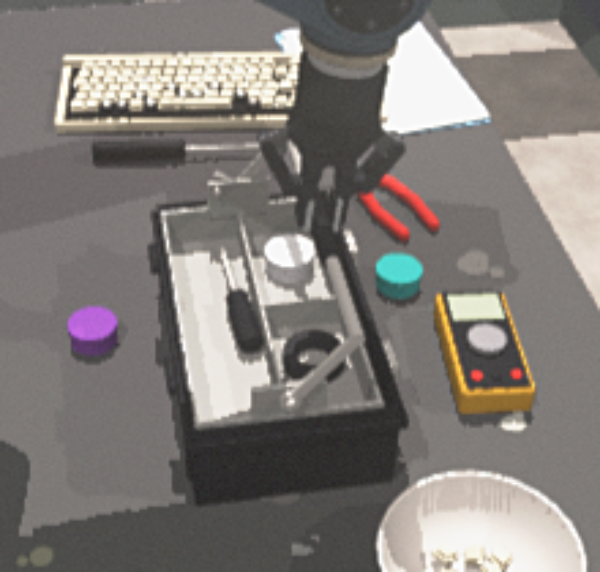

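The handle is rising and the tray is seated, but the hand is pulling up about 5 N. Before going through the detent I'll bring in downward preload.

Run:
```python
from h import *
st=json.load(open("st.json"))
off=np.zeros(3);q=.9
for i in range(10):
    off[2]-=.001;arcstep(st,q,off,.03);f=manip.current_force();print(off[2].round(4),f.round(1))
    if f[2]>6: break
np.save("off.npy",off)
print(manip.current_time())
```

```text
-0.001 [ 1.7  0.1 -5.7]
-0.002 [ 3.   1.  -3.3]
-0.003 [5.7 1.5 1.6]
-0.004 [6.3 1.3 4.8]
-0.005 [8.  1.  7.3]
12.0833
```

Run:
```python
from h import *
st=json.load(open("st.json"));off=np.load("off.npy")
q=.9
while q<1.56:
    q=min(q+.06,1.57);arcstep(st,q,off,.06);f=manip.current_force()
    print(round(q,2),off.round(4),f.round(1),round(manip.current_grip_width(),3))
    if f[2]<7: off[2]-=.0012
    if f[2]<3: off[2]-=.001
    if f[2]>14: off[2]+=.0012
    if abs(f[0])>16: off[0]+=.001*np.sign(f[0])
    if np.linalg.norm(f)>40: print("stop");break
np.save("off.npy",off);print(q,manip.current_time())
im,d=manip.grab_frame("side");im2,d2=manip.grab_frame("scene")
cv2.imwrite("pics/s6.png",np.hstack([cv2.resize(im[90:300,190:390,::-1],(400,420)),cv2.resize(im2[130:340,200:400,::-1],(400,420))]))
```

```text
0.96 [ 0.     0.    -0.005] [ 5.9  1.8 10.4] 0.213
1.02 [ 0.     0.    -0.005] [ 5.5  2.1 11. ] 0.215
1.08 [ 0.     0.    -0.005] [ 4.6  1.6 11.8] 0.215
1.14 [ 0.     0.    -0.005] [ 6.8  2.5 10.7] 0.213
1.2 [ 0.     0.    -0.005] [ 4.7  2.5 13.2] 0.214
1.26 [ 0.     0.    -0.005] [ 4.3  2.4 14.4] 0.213
1.32 [ 0.      0.     -0.0038] [ 3.7  1.3 10.3] 0.22
1.38 [ 0.      0.     -0.0038] [ 3.1  0.4 11.8] 0.214
1.44 [ 0.      0.     -0.0038] [ 2.2 -0.5 12.9] 0.218
1.5 [ 0.      0.     -0.0038] [ 1.  -1.3 14.3] 0.216
1.56 [ 0.      0.     -0.0026] [ 1.2 -2.1  8.7] 0.214
1.5600000000000005 14.8333
```

View pics/s6.png

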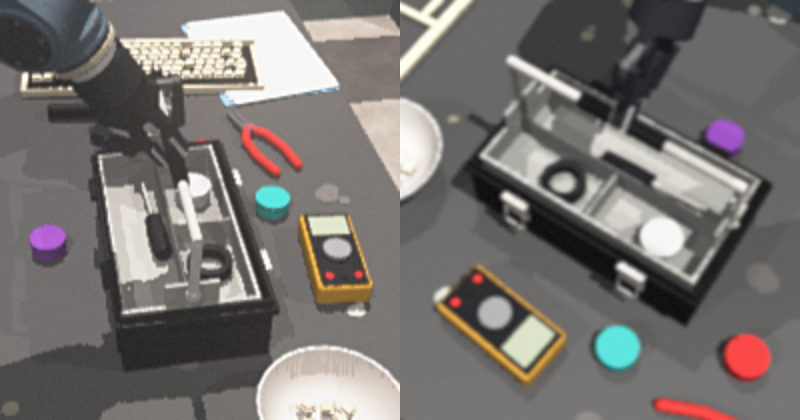

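The handle looks upright. I'll push slightly against the stop and measure the angle from depth: bar position versus tray rim and hinge.

```bash
cat >> h.py <<'E'
def geom():
    out={}
    for n in ("scene","side"):
        p,d=manip.grab_frame(n);X,c=cloud(p,d,manip.get_calibration(n))
        m=(X[:,2]>.17)&(X[:,2]<.36)&(abs(X[:,0]-.57)<.06)&(X[:,1]<-.12)&(X[:,1]>-.19)&(c.astype(int).sum(1)>250)
        q=X[m]
        if len(q)>20:
            for nm,w in (("bar-y",q),): 
                top=np.percentile(w[:,2],95);k=w[w[:,2]>top-.015]
                out[n]=(len(k),np.percentile(k,[3,50,97],axis=0)[:,[0,2]].round(4).tolist())
        m=(X[:,1]<-.17)&(X[:,1]>-.205)&(abs(X[:,0]-.57)<.12)&(X[:,2]>.105)&(X[:,2]<.134)
        e=X[m]
        if len(e)>20: out[n+"_ear"]=np.percentile(e,[2,98],axis=0).round(4).tolist()
    return out
E
python3 - <<'E'
from h import *
st=json.load(open("st.json"));off=np.load("off.npy")
for q in (1.6,1.64):
    arcstep(st,q,off,.06);print(q,manip.current_force().round(1),manip.current_ft_torque().round(2))
np.save("q.npy",q)
for k,v in geom().items(): print(k,v)
print(manip.current_ee_pos(),manip.current_grip_width(),manip.current_time())
R=manip.current_tcp_rot();print("bar via tool",manip.current_ee_pos()-.031*R[:,0])
E
```

```text
1.6 [ 1.6 -1.8  9.3] [-0.28 -1.14 -0.25]
1.64 [11.4  1.2 10.8] [ 0.23 -2.06  0.2 ]
scene (152, [[0.5593, 0.201], [0.5672, 0.2078], [0.5711, 0.2114]])
scene_ear [[0.5356, -0.1958, 0.1061], [0.5985, -0.184, 0.1334]]
side (121, [[0.5579, 0.2046], [0.5626, 0.2083], [0.5696, 0.2112]])
side_ear [[0.5337, -0.2023, 0.1059], [0.5973, -0.1877, 0.1334]]
[ 0.5823404  -0.03765194  0.17958606] 0.22079845805155493 15.5833
bar via tool [ 0.56321948 -0.03760084  0.20398663]
```

It is at the stop: Fx jumped between 1.60 and 1.64, the bar is at z 0.203 and sits above the ear centre. Next: ease off the stop, tighten the grip and start the lift.

Run:
```python
from h import *
st=json.load(open("st.json"));off=np.load("off.npy")
arcstep(st,1.6,off,.06);manip.set_gripper(0,110);manip.dwell(.3)
print(manip.current_grip_width(),manip.current_force().round(1))
p=manip.current_ee_pos();R=manip.current_tcp_rot()
for dz,dx in ((.003,0),(.006,.002),(.010,.004),(.015,.004)):
    manip.move_l(p+[dx,0,dz],R,max_speed=.03);print(dz,manip.current_force().round(1),manip.current_ft_torque().round(2))
np.save("p.npy",p);np.save("R.npy",R)
print(manip.current_time())
ims=[]
for n in ("scene","side"):
    im,d=manip.grab_frame(n);ims.append(im[:,:,::-1]);X,c=cloud(im,d,manip.get_calibration(n));np.savez(f"pics/{n}7.npz",X=X,c=c)
cv2.imwrite("pics/s7.png",np.hstack([cv2.resize(ims[1][90:300,190:390],(400,420)),cv2.resize(ims[0][130:340,200:400],(400,420))]))
```

```text
0.18033987034992063 [ 2.7 -2.2 10.4]
0.003 [ 2.2  0.1 -6. ] [-0.04  0.37  0.06]
0.006 [ 0.3  0.5 -5.4] [-0.09  0.83 -0.01]
0.01 [-0.2  0.2 -4.9] [-0.07  0.77  0.  ]
0.015 [-0.3 -1.4 -6.3] [-0.05  0.84 -0.01]
17.625
```

View pics/s7.png

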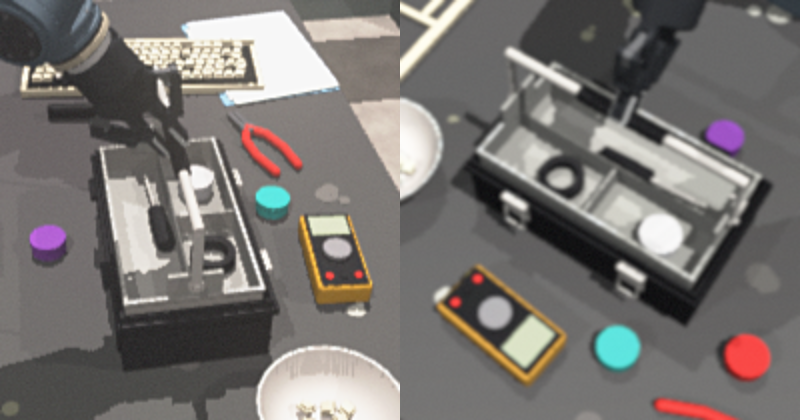

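The tray is hanging free at about 6 N. I'll check that it's level from the tray floor plane.

```bash
cat >> h.py <<'E'
def plane(X,c,zlo,zhi):
    m=(abs(X[:,0]-.57)<.085)&(abs(X[:,1]+.037)<.155)&(X[:,2]>zlo)&(X[:,2]<zhi)
    q=X[m]; 
    for _ in range(6):
        A=np.c_[q[:,0]-.57,q[:,1]+.037,np.ones(len(q))];k=np.linalg.lstsq(A,q[:,2],rcond=None)[0]
        r=q[:,2]-A@k;q=q[abs(r-np.median(r))<max(.003,1.2*np.std(r))] if len(q)>200 else q
    return k.round(4),len(q)
E
python3 - <<'E'
from h import *
for n in("scene","side"):
    z=np.load(f"pics/{n}7.npz");X=z["X"];h,e=np.histogram(X[(abs(X[:,0]-.57)<.07)&(abs(X[:,1]+.037)<.14),2],bins=np.arange(.05,.13,.005));print(h)
    print(n,plane(X,z["c"],.055,.085))
    p=cv2.imread(f"pics/{n}0.png")[:,:,::-1];X0,c0=cloud(p,np.load(f"pics/{n}0.npy"),manip.get_calibration(n));print(" seated ref",plane(X0,c0,.042,.066))
E
```

```text
[   0    0    4 1351 1702  146  170  344  552  241  186   45    0    0
    0]
scene (array([-0.0028, -0.0067,  0.0702]), 3269)
 seated ref (array([-0.0015, -0.0006,  0.0552]), 2795)
[  0   0   0 993 750  81 145 238 271  82 104  13   0   0   0]
side (array([ 0.0001, -0.0063,  0.0698]), 2032)
 seated ref (array([ 0.0019, -0.0008,  0.0549]), 2090)
```

The tray is level to within 0.01 rad and has risen 15 mm as commanded. Now the full lift.

Run:
```python
from h import *
p=np.load("p.npy");R=np.load("R.npy")
manip.move_l(p+[.004,0,.06],R,max_speed=.05);print(manip.current_force().round(1))
manip.move_l(p+[.004,0,.105],R,max_speed=.05);manip.dwell(.7)
print(manip.current_force().round(1),manip.current_ft_torque().round(2),manip.current_grip_width(),(manip.current_ee_pos()-p).round(4),manip.current_time())
ims=[]
for n in ("scene","side"):
    im,d=manip.grab_frame(n);ims.append(im[:,:,::-1]);X,c=cloud(im,d,manip.get_calibration(n))
    print(n,plane(X,c,.145,.175))
    m=(abs(X[:,0]-.57)<.13)&(abs(X[:,1]+.037)<.2)&(X[:,2]>.19)&(X[:,2]<.21)
    print("tray rim",np.percentile(X[m],[2,98],axis=0).round(3).tolist())
    m=(abs(X[:,0]-.57)<.13)&(abs(X[:,1]+.037)<.2)&(X[:,2]>.09)&(X[:,2]<.104)
    print("box rim",np.percentile(X[m],[1,99],axis=0).round(3).tolist())
cv2.imwrite("pics/s8.png",np.hstack([cv2.resize(ims[1][90:300,190:390],(400,420)),cv2.resize(ims[0][130:340,200:400],(400,420))]))
```

```text
[-0.3 -0.6 -5.7]
[-0.7 -0.8 -5.4] [-0.06  0.83  0.03] 0.18936100111862528 [0.004 0.    0.105] 20.525
scene (array([-0.0022, -0.0052,  0.16  ]), 3930)
tray rim [[0.486, -0.192, 0.19], [0.654, 0.117, 0.206]]
box rim [[0.481, -0.2, 0.09], [0.676, 0.133, 0.102]]
side (array([ 0.    , -0.0058,  0.1598]), 2026)
tray rim [[0.486, -0.196, 0.19], [0.653, 0.114, 0.208]]
box rim [[0.465, -0.21, 0.09], [0.665, 0.124, 0.101]]
```

View pics/s8.png

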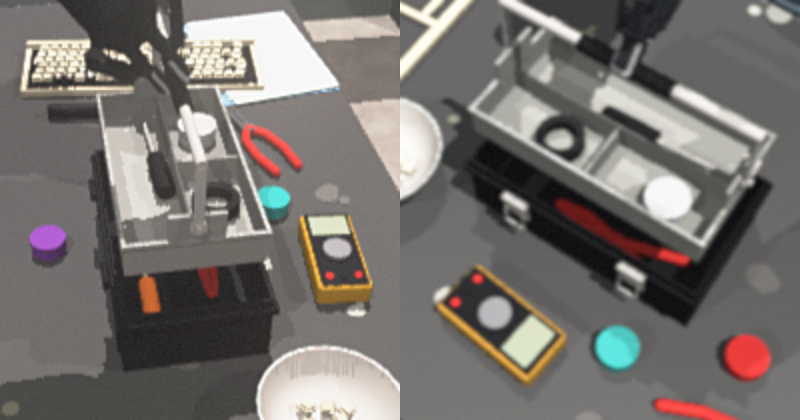

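The tray hangs level about 57 mm over the rim, directly above the box, with all three contents in it. Handing in.

Run:
```python
from bench import manip
print(manip.sign_off(),manip.current_time())
```

```text
the job is handed in; nothing more can be done
the job is handed in; nothing more can be done
```

The tray is out and I've handed the job in. It is held by the upright handle, steady above the box. No verdict was reported.

- **Handle:** I gripped the bar and swung it up to its stop, pressing down to keep the tray seated through the click. At the stop the push force rose sharply, and depth showed the bar at z 0.203 m, over the ears' centre. That means it was upright, but I had no direct reading of the joint angle.
- **Lift:** I tightened the grip and raised the tray 105 mm. The last check was at 20.5 s:
  - The tray is level to about 0.006 rad, measured from the floor of the tray.
  - The underside is about 57 mm above the rim.
  - The tray is roughly centred over the box, and about 5.5 N hangs on the wrist.
  - All three contents are in place, and nothing beside the box looks moved.
- **What went wrong:** The first grasp failed because I did not go deep enough. The fingers shut on nothing, pushing the handle down about 3 mm and the tray about 3 mm toward −x inside the box. I measured again and the second grasp held. In the first part of the swing I also pulled up with about 5 N, so the tray's +x side may have lifted slightly before I corrected it.

The scene and side cameras disagreed by up to about 16 mm on the box rim (about 5 mm at the start). Against the 60 mm limit this does not matter.

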